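Unbolt and open the second leaf of a bench cabinet

ROBOT

A 6-joint arm with a two-finger parallel gripper is mounted at the origin on a cart in front of the work surface, level with it; the furniture and walls round the work are solid. World frame = base frame: x ahead of the robot, y to its left, z up, the work surface at z = 0. Lengths are in m, angles in rad, forces in N, time in s.
With the tool pointing down it reaches from about 0.35 to 0.8 m from the base axis. Payload 7.3 kg.
Tool frame: the origin (TCP) lies at the very end of the fingers, on their centre line; the grasp point (between the pads) lies 19 mm behind it; z points along the fingers, x is the direction in which the jaws open and shut, and the axes are right-handed (so a half turn about z gives the same grasp; the last joint's range is limited). The gripper opens to 85 mm and grips with 20 to 120 N. Pads are 22 mm wide; open, the fingers measure 114 mm over their backs; the gripper's body (76 mm by 85 mm) begins 54 mm behind the grasp point. The pads swing forward as they close: fully open they stand 13 mm farther back than shut.
Start: joints at [1.002, 0.342, 1.524, -0, 1.275, -0.146], TCP at [0.215, 0.479, 0.231] pointing down, gripper open.
Joint ranges: [-2.53, 2.53], [-0.77, 2.02], [0.04, 2.7], [-1, 4.14], [0.28, 2.66], [-3.11, 3.11]. Speed limits (rad/s): [2.57, 2.57, 3.14, 3.14, 3.14, 3.14].

INTERFACE

Orientations are given as a unit quaternion [x, y, z, w].
In Python, from workcell import sense, cams, r gives the robot as it stands.
- The arm moves only by the shell command python3 -m inch 'ROWS' [FORCE]. ROWS is a JSON object of lists of equal length, an entry for each row: "slide": the shift along the world's x, y, z in cm, a list of three; "yaw": the turn about the world's z in degrees; "fingers": the finger opening in cm, from 0 to 8.54. In form: {"slide": [[tx, ty, tz], ...], "yaw": [yaw, ...], "fingers": [fingers, ...]}. A call has 1 to 20 rows; each row shifts and turns the commanded pose from where the row before left it; what a row does not reach is not made up. A row lasts 1/10 s, in which the tool goes at most 50 mm and 8.59 degrees, less where a joint would pass 70% of its speed; a pose out of reach is approached as far as the arm can. A call is refused whole if a number of a shift passes 5 or a number of a turn 8.59, either way. A call with a gripper value outside its range is refused whole. The fingers move at their own pace and stop on an object; FORCE is the grip in N (left out, the last holds). Time passes only in rows, so rows that do not move let the fingers close. It gives the time, the measured TCP pose, the force and the opening at its end, in the units of the state.
- sense(): the state, without advancing time (a new reading comes with each control period).
- cams.snapshot(name): name is "side" or "top" or "wrist"; returns a dict with "frame" (384x512x3 uint8, blue, green, red), "fov_y" (degrees; the focal length in pixels is half the picture's height over the tangent of half this angle, whatever the lens; pixels are square), "cx", "cy" (the principal point, pixels), "camera_from_world" (4x4, takes a point from world to camera coordinates). Camera axes: x right, y up, looking along -z (the intrinsics and any distortion apply to the point x, -y, -z); pixel columns grow to the right and rows downward; lengths in m; the calibration is good to about 2 mm. A picture is of the moment at which its call begins. There is no depth.
- r.finish_job(): hands the job in, once; it reports no verdict.
Trained networks look in a picture, given as the dict that the camera call returned (one of the last four; its "shot" number tells which), for a name from the list of things; names that differ only in an ending like _2 or _b are one class to them, and where a whole thing is asked for, a point or a joint stands for the part that bears it (a point fixed in the world has none). Each returns a list of dicts, best first, with "confidence" (0 to 1); they miss things now and then, are a little off and sometimes report something else, mostly with a low value. They report only what shows in the picture. A call takes as long as a camera call.
- cams.boxes_of(label, picture): "at" ([x, y, z] in m, in world coordinates, good to about 4 mm: the middle of the surface that is visible of it).
The state is a dict: "time_s": time; "joints": joint angles; "qvel": joint speeds; "joint_torque": joint torques, N m; "eef_pos": TCP position; "tool_rot": TCP orientation; "contact_force": force on the tool from outside, world axes, zero at the start; "ft_torque": the same for the moment, N m; "gripper_width": finger opening in m.
Only numpy, scipy, OpenCV 4.12 (cv2) and the standard library are available. Lean on these libraries where they do the work, as an engineer would, in place of code of your own. Each camera call takes 0.05 s, during which the arm holds its last target. There are 200 camera calls.

TASK

The left-hand leaf of the small white bench cabinet already stands open, but the big tin inside is half behind the right-hand leaf and needs the full width to come out. Slide the finger tab of the right-hand leaf's flush bolt fully down while that leaf is still shut, then swing the leaf wide open, to about a right angle, and let go. Leave the bolt withdrawn and the left-hand leaf open, and do not shift or knock over the stock in the cabinet or the small things around it.

Things in the scene. Friction and masses are not known exactly. Their poses are not given: they have to be found in the camera images.
- reagent_cabinet: White sheet-steel cabinet fixed on the worktop, 340 mm wide, 135 mm deep, 250 mm high, with two hinged leaves in its front, set between its sides; origin at the middle of the lower edge of its front face, x runs into the cabinet, y to the left as one faces it, z up. Its front looks along -x. A header 22 mm high lies above the leaves, its face in the plane of the leaves' faces
- flush_bolt (a joint): Slide of the flush bolt in the right-hand leaf, m: 0 is shot (its 8 mm rod stands 11 mm up behind the lip of the cabinet's header and holds the leaf shut), 0.018 is fully withdrawn, at its stop; starts at 0 to 0.003; grows as the tab moves down; moves against about 2.5 N of friction and stays where it is left
- bolt_tab (a point): Middle of the bolt's steel finger tab, a rounded block that stands 20 mm out of the face of the right-hand leaf: 16 mm wide, 11 mm high; 20 mm from the leaf's free edge, about 53 mm below the cabinet's top when shot; this point lies 10 mm in front of the leaf's face. Axes as the cabinet's while the leaf is shut, and they turn with the leaf
- passive_leaf (a joint): Right-hand leaf's hinge, rad: 0 shut, grows as the leaf swings out toward the front and then to the right; stop at 1.7. The leaf is 154 mm wide, 189 mm high, 18 mm thick and stays where it is left (hinge friction about 0.06 N m)
- leaf_handle (a point): Grip point on the right-hand leaf's bow handle, a round upright steel bar of 10 mm diameter standing 38 mm (bar centre) out of the leaf's face; this point is on the bar's axis, 21 mm below the handle's upper foot and 75 mm below the cabinet's top; the bar runs straight from 11 mm above this point to 73 mm below it, and the space behind it is clear; bar is 90 mm from the hinge axis and 45 mm to the right of the bolt's tab. Turns with the leaf
- leaf_hinge (a point): Point on the upright hinge axis of the right-hand leaf, at its right-hand edge, 2 mm in front of its face. Seen from above the leaf turns anticlockwise about it as it opens
- leaf_edge (a point): Middle of the right-hand leaf's free edge (the upright edge next to the open half of the cabinet)
- active_leaf (a joint): Left-hand leaf's hinge, rad: 0 shut, grows as it swings out to the front and left; starts wide open at 2.1 to 2.5 and is to stay open
- powder_tin: White flat-sided tin in the cabinet, 78 x 118 x 186 mm, 0.75 kg, origin at the centre of its underside; loose stock, not to be moved
- bottle_f: Bottle in the cabinet, 50 mm diameter, 119 mm high; loose stock, not to be moved
- measuring_cylinder: Measuring cylinder in the cabinet behind the right-hand leaf, 55 mm foot, 154 mm high; loose stock, not to be moved
- timer: White timer on the bench, 64 x 64 x 19 mm; bystander
- tweezers: Steel tweezers on the bench, 114 mm long, 6 mm high; bystander
- weight_b: Small brass check weight standing on the pan of the balance, 23 mm wide, 27 mm high; bystander

How it is judged:
On the way, in this order (a step that is already met when the one before it is completed fails the run):
1. the bolt is withdrawn (its tab at least 14 mm down) while the right-hand leaf is still shut (within 0.06 rad) (value of joint flush_bolt above 0.014 m and value of joint passive_leaf below 0.06 rad), for 0.1 s.
2. the right-hand leaf stands open by 1.3 rad or more (value of joint passive_leaf above 1.3 rad), for 0.1 s.
At the end, for the whole second after the job is handed in: The right-hand leaf stands open at 1.3 rad (75 degrees) or more and at rest, its bolt is still withdrawn by at least 14 of 18 mm, and the left-hand leaf is still open by 1.3 rad or more (value of joint each of passive_leaf, active_leaf above 1.3 rad and velocity of joint passive_leaf between -0.05 and 0.05 rad/s and value of joint flush_bolt above 0.014 m); the robot touches nothing.
It fails at once if stock in the cabinet is shifted by more than 30 mm or tipped by more than 0.35 rad ((distance of powder_tin from where it was at the start of the episode above 0.03 m or angle between powder_tin's own z axis and vertical above 0.35 rad) or (distance of bottle_f from where it was at the start of the episode above 0.03 m or angle between bottle_f's own z axis and vertical above 0.35 rad) or (distance of measuring_cylinder from where it was at the start of the episode above 0.03 m or angle between measuring_cylinder's own z axis and vertical above 0.35 rad)).
It fails at once if a thing on the bench is shifted by more than 40 mm or tipped by more than 0.35 rad ((distance of timer from where it was at the start of the episode above 0.04 m or angle between timer's own z axis and vertical above 0.35 rad) or (distance of tweezers from where it was at the start of the episode above 0.04 m or angle between tweezers's own z axis and vertical above 0.35 rad) or (distance of weight_b from where it was at the start of the episode above 0.04 m or angle between weight_b's own z axis and vertical above 0.35 rad)).
It also fails if it takes over 45 s, if anything falls off the work surface, if the arm or the gripper's body presses on something with over 40 N, if the wrist force passes 120 N, or if a joint passes its speed limit or range.

## Working session

There is one attempt and no reset: what is moved stays moved. The work goes in short steps, Python scripts to look and compute and a shell command to move; the robot and the scene stay as the last step left them, time stands still between calls to the robot, and variables do not carry over. Pictures are saved under pics/ and viewed, about 8 in all and at most 12, crops included, and the job is handed in when it is done.

```bash
mkdir -p pics; ls; cat > h.py <<'E'
import numpy as np, cv2
from workcell import sense, cams, r
def proj(p,P):
    T=np.array(p["camera_from_world"]);c=T[:3,:3]@np.array(P)+T[:3,3]
    f=192/np.tan(np.radians(p["fov_y"])/2)
    return p["cx"]+f*c[0]/-c[2], p["cy"]-f*c[1]/-c[2]
E
python3 - <<'E'
from h import *
s=sense();print({k:np.round(v,3) for k,v in s.items()})
im=[]
for n in("side","top"):
    p=cams.snapshot(n);print(n,p["fov_y"],p["cx"],p["cy"],[k for k in p],np.round(np.linalg.inv(p["camera_from_world"]),3).tolist())
    cv2.imwrite(f"pics/{n}0.png",p["frame"])
    for l in["reagent_cabinet","bolt_tab","leaf_handle","leaf_hinge","leaf_edge","powder_tin","timer","tweezers","weight_b","measuring_cylinder"]:
        for b in cams.boxes_of(l,p)[:2]: print(n,l,np.round(b["at"],3),round(b["confidence"],2),np.round(proj(p,b["at"])))
E
```

```text
pics
{'time_s': np.float64(0.0), 'joints': array([ 1.002,  0.343,  1.525,  0.   ,  1.275, -0.146]), 'qvel': array([-0.002, -0.002,  0.   , -0.   , -0.001, -0.   ]), 'joint_torque': array([ 0.0000e+00, -4.3368e+01, -2.4601e+01, -0.0000e+00,  8.0000e-03,
       -0.0000e+00]), 'eef_pos': array([0.215, 0.478, 0.231]), 'tool_rot': array([ 0.84 ,  0.543, -0.001,  0.   ]), 'contact_force': array([-0.036, -0.341,  0.611]), 'ft_torque': array([0.016, 0.049, 0.008]), 'gripper_width': np.float64(0.086)}
side 51.91399384876668 254.52247324570746 187.38071817749395 ['frame', 'fov_y', 'cx', 'cy', 'camera_from_world', 'shot'] [[-0.577, 0.411, -0.706, -0.208], [-0.817, -0.292, 0.498, 0.783], [-0.002, 0.864, 0.504, 0.609], [0.0, 0.0, 0.0, 1.0]]
side reagent_cabinet [0.49  0.518 0.197] 0.88 [166. 183.]
side leaf_handle [0.496 0.524 0.199] 0.45 [162. 182.]
side leaf_hinge [0.488 0.338 0.079] 0.65 [240. 204.]
side leaf_edge [0.482 0.342 0.087] 0.56 [239. 203.]
side powder_tin [0.52  0.433 0.119] 0.64 [198. 197.]
side timer [0.322 0.259 0.019] 0.83 [307. 246.]
side tweezers [0.361 0.126 0.004] 0.58 [334. 224.]
top 44.05149924037652 262.34589143987546 185.67298713865353 ['frame', 'fov_y', 'cx', 'cy', 'camera_from_world', 'shot'] [[-0.383, 0.715, -0.585, -0.154], [-0.924, -0.288, 0.253, 0.58], [0.013, 0.637, 0.771, 0.983], [0.0, 0.0, 0.0, 1.0]]
top reagent_cabinet [0.496 0.524 0.22 ] 0.87 [162. 188.]
top bolt_tab [0.322 0.249 0.014] 0.43 [310. 264.]
top leaf_handle [0.498 0.277 0.158] 0.92 [271. 174.]
top leaf_hinge [0.501 0.28  0.161] 0.83 [270. 172.]
top leaf_edge [0.499 0.275 0.163] 0.64 [272. 172.]
top timer [0.322 0.248 0.014] 0.97 [310. 264.]
top tweezers [0.353 0.131 0.005] 0.57 [347. 240.]
top measuring_cylinder [0.322 0.248 0.017] 0.25 [310. 263.]
```

```bash
python3 - <<'E'
import cv2
a=cv2.imread("pics/side0.png")[90:330,100:420];b=cv2.imread("pics/top0.png")[70:310,100:420]
cv2.imwrite("pics/sc.png",cv2.resize(a,None,fx=2.5,fy=2.5,interpolation=2));cv2.imwrite("pics/tc.png",cv2.resize(b,None,fx=2.5,fy=2.5,interpolation=2))
E
```

```text
(no output)
```

View pics/sc.png

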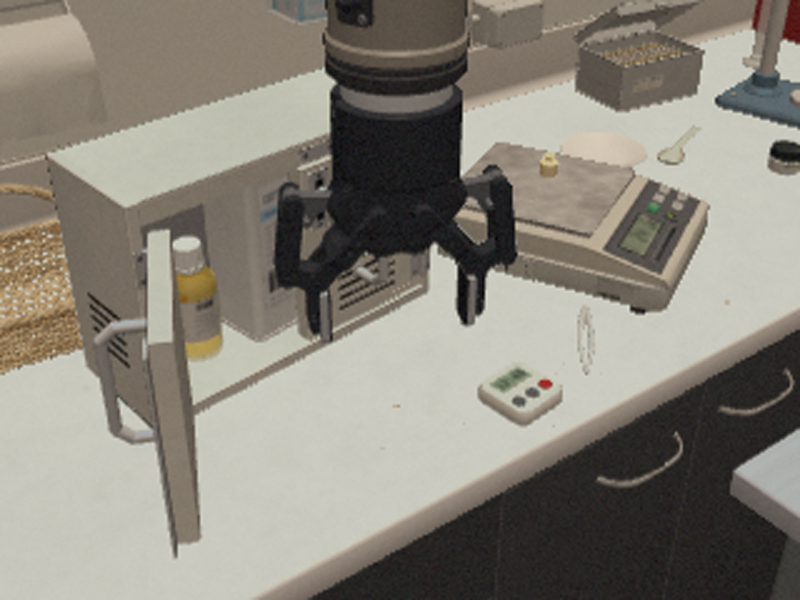

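View pics/tc.png

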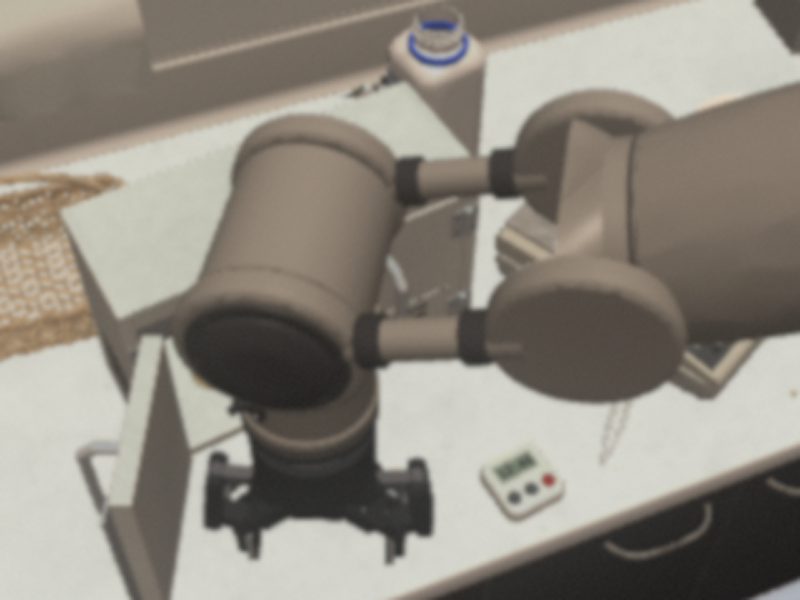

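The side picture shows the cabinet with its left leaf open and the arm hiding the right leaf. The timer is at about (520,390) and the tweezers at (585,340). The top picture shows the handle at about (400,280). I'll move the arm out of the way, to the right.

```bash
python3 -m inch '{"slide":[[0,0,4],[0,0,4],[0.5,-5,1],[0.5,-5,0],[0.5,-5,0],[1,-5,0],[1,-5,0],[1,-5,0],[1,-5,0],[1,-5,0],[1,-5,0],[0,-3,0],[0,0,0]],"yaw":[0,0,0,0,0,0,0,0,0,0,0,0,0],"fingers":[8,6,4,2,0,0,0,0,0,0,0,0,0]}'
python3 - <<'E'
from h import *
for n in("side","top"):
    p=cams.snapshot(n)
    cv2.imwrite(f"pics/{n}1.png",p["frame"]); np.savez(f"{n}.npz",**{k:np.array(p[k]) for k in("fov_y","cx","cy","camera_from_world")})
    for l in["reagent_cabinet","bolt_tab","leaf_handle","leaf_hinge","leaf_edge","powder_tin","timer","tweezers","weight_b","measuring_cylinder"]:
        for b in cams.boxes_of(l,p)[:2]: print(n,l,np.round(b["at"],3),round(b["confidence"],2),np.round(proj(p,b["at"])))
    cv2.imwrite(f"pics/{n}1c.png",cv2.resize(p["frame"][90:290,110:370],None,fx=3,fy=3,interpolation=2))
E
```

```text
time_s: 2.4
eef_pos: [0.2892, 0.0032, 0.3212]
tool_rot: [0.842, 0.54, -0.0, 0.001]
contact_force: [-0.2, 0.1, -0.0]
gripper_width: 0.0003
side reagent_cabinet [0.493 0.446 0.193] 0.65 [196. 175.]
side bolt_tab [0.475 0.374 0.2  ] 0.42 [228. 167.]
side bolt_tab [0.544 0.015 0.098] 0.34 [320. 156.]
side leaf_handle [0.496 0.33  0.142] 0.97 [240. 180.]
side leaf_handle [0.32  0.601 0.168] 0.58 [165. 252.]
side leaf_hinge [0.492 0.326 0.139] 0.76 [242. 181.]
side leaf_hinge [0.522 0.487 0.104] 0.65 [178. 209.]
side leaf_edge [0.485 0.329 0.146] 0.81 [243. 180.]
side powder_tin [0.52  0.428 0.122] 0.62 [200. 195.]
side timer [0.322 0.256 0.017] 0.91 [308. 246.]
side tweezers [0.518 0.484 0.102] 0.32 [180. 210.]
side weight_b [0.542 0.016 0.101] 0.51 [320. 156.]
top reagent_cabinet [0.496 0.43  0.224] 0.65 [206. 175.]
top leaf_handle [0.49  0.324 0.145] 0.96 [253. 186.]
top leaf_hinge [0.492 0.325 0.142] 0.7 [253. 186.]
top leaf_hinge [0.495 0.432 0.226] 0.52 [205. 174.]
top leaf_edge [0.475 0.37  0.198] 0.7 [236. 181.]
top leaf_edge [0.493 0.324 0.15 ] 0.63 [253. 184.]
top powder_tin [0.519 0.419 0.109] 0.76 [211. 198.]
top timer [0.322 0.25  0.017] 0.9 [310. 263.]
top weight_b [0.523 0.419 0.105] 0.55 [211. 198.]
```

View pics/side1c.png

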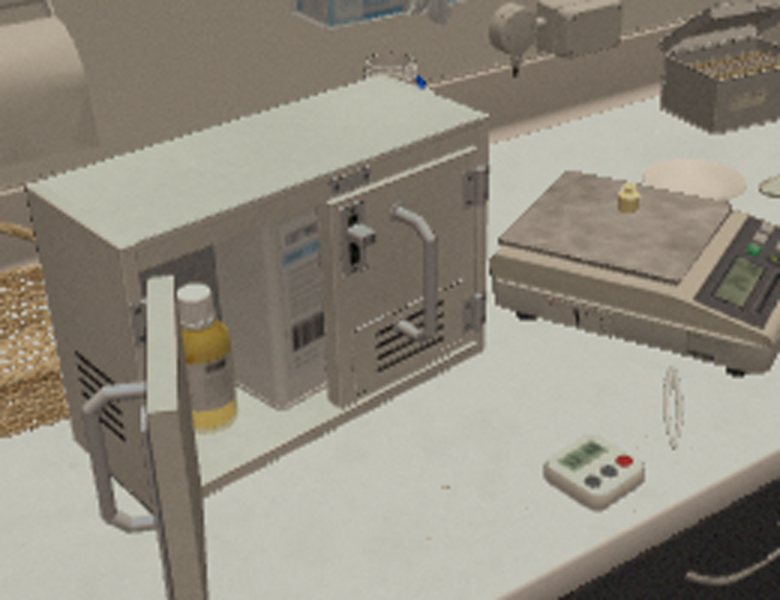

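View pics/top1c.png

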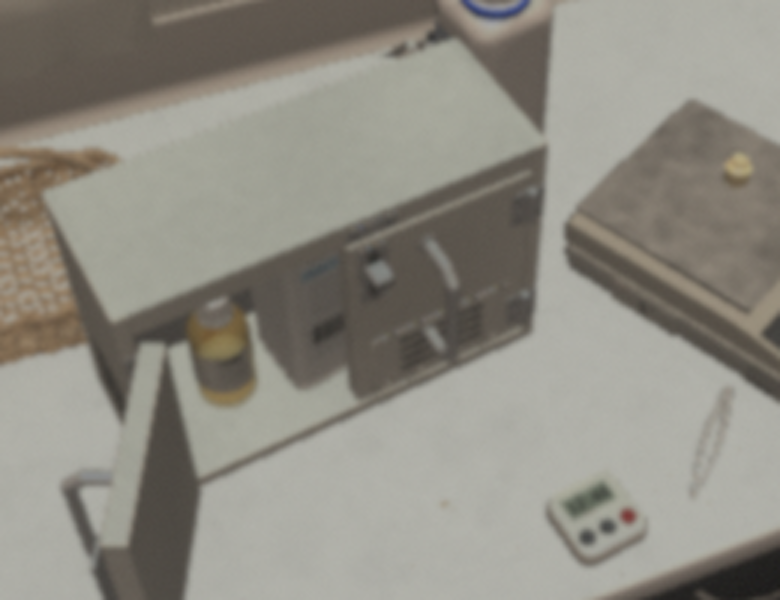

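The right leaf is shut, with the tab at about (360,237) in the side crop and (380,275) in the top crop. The bow handle is at about (430,240) and (450,270), and the weight stands on the balance pan. Next I'll fit the cabinet pose from its corners.

```bash
python3 - <<'E'
import numpy as np
from scipy.optimize import least_squares
K={n:np.load(n+".npz") for n in("side","top")}
def proj(p,P):
    T=p["camera_from_world"];c=T[:3,:3]@P+T[:3,3];f=192/np.tan(np.radians(p["fov_y"])/2)
    return np.array([p["cx"]-f*c[0]/c[2],p["cy"]+f*c[1]/c[2]])
A={(0,.17,.25):((122,248),(118,325)),(.135,.17,.25):((28,185),(47,198)),(0,-.17,.25):((490,119),(545,145)),(.135,-.17,.25):((380,75),(448,42)),(0,-.17,0):((487,350),(530,330))}
W=lambda v,c:np.array([v[0],v[1],v[3]])+np.array([[np.cos(v[2]),-np.sin(v[2]),0],[np.sin(v[2]),np.cos(v[2]),0],[0,0,1]])@np.array(c)
def res(v):
    o=[]
    for c,uv in A.items():
        for k,n in enumerate(("side","top")):
            o.append(proj(K[n],W(v,c))-(np.array(uv[k])/3+[110,90]))
    return np.array(o).ravel()
s=least_squares(res,[.48,.36,0,0],loss="soft_l1");v=s.x;print(np.round(v,4));print(np.round(s.fun.reshape(-1,2),1).tolist())
def tri(us,ut):
    f=lambda P:np.r_[proj(K["side"],P)-(np.array(us)/3+[110,90]),proj(K["top"],P)-(np.array(ut)/3+[110,90])]
    q=least_squares(f,[.48,.36,.1]);return np.round(q.x,4),round(q.cost,2)
for nm,a in dict(tab=((365,238),(381,272)),barTop=((432,235),(453,285)),barbot=((432,335),(452,358)),leaftopleft=((330,203),(348,245)),leafbotleft=((332,402),(357,396))).items():
    P,c=tri(*a);d=P-[v[0],v[1],v[3]];cs,sn=np.cos(v[2]),np.sin(v[2])
    print(nm,P,c,"cab",np.round([cs*d[0]+sn*d[1],-sn*d[0]+cs*d[1],d[2]],4))
for nm,c in dict(tab=(-.01,-.02,.197),hnd=(-.038,-.065,.175),hinge=(-.002,-.155,.12)).items():
    P=W(v,c);print(nm,np.round(P,4),[np.round((proj(K[n],P)-[110,90])*3) for n in K])
E
```

```text
[ 0.4855  0.3887  0.148  -0.0053]
[[0.9, 1.4], [-0.3, 0.0], [-0.7, 1.0], [-1.1, -0.8], [-0.4, -1.1], [1.6, -1.4], [-0.1, -0.1], [2.5, -1.8], [-1.4, 6.3], [0.6, 5.4]]
tab [0.4822 0.3635 0.1878] 1.1 cab [-0.007  -0.0244  0.1931]
barTop [0.4502 0.3213 0.1907] 0.14 cab [-0.0449 -0.0614  0.196 ]
barbot [0.4529 0.3198 0.0984] 0.17 cab [-0.0424 -0.0633  0.1037]
leaftopleft [0.4899 0.3863 0.2204] 0.07 cab [ 0.004  -0.003   0.2257]
leafbotleft [0.4905 0.3902 0.0381] 1.08 cab [0.0052 0.0008 0.0434]
tab [0.4786 0.3674 0.1917] [array([360., 236.]), array([380., 275.])]
hnd [0.4575 0.3188 0.1697] [array([428., 254.]), array([453., 296.])]
hinge [0.5064 0.2351 0.1147] [array([475., 261.]), array([525., 265.])]
```

```bash
cat > fit.py <<'E'
import numpy as np
from scipy.optimize import least_squares
K={n:np.load(n+".npz") for n in("side","top")}
def proj(p,P):
    T=p["camera_from_world"];c=T[:3,:3]@P+T[:3,3];f=192/np.tan(np.radians(p["fov_y"])/2)
    return np.array([p["cx"]-f*c[0]/c[2],p["cy"]+f*c[1]/c[2]])
A={(0,.17,.25):((122,248),(118,325)),(.135,.17,.25):((28,185),(47,198)),(0,-.17,.25):((490,119),(545,145)),(.135,-.17,.25):((380,75),(448,42)),(0,0,.228):((330,203),(348,245)),(0,0,.039):((332,404),(355,398))}
W=lambda v,c:np.array([v[0],v[1],v[3]])+np.array([[np.cos(v[2]),-np.sin(v[2]),0],[np.sin(v[2]),np.cos(v[2]),0],[0,0,1]])@np.array(c)
for z in(0,1):
    def res(v):
        v=np.r_[v[:3],v[3]*z]
        return np.array([proj(K[n],W(v,c))-(np.array(uv[k])/3+[110,90]) for c,uv in A.items() for k,n in enumerate(K)]).ravel()
    s=least_squares(res,[.48,.36,0,0],loss="soft_l1");v=s.x;v[3]*=z
    print(np.round(v,4),s.cost,np.round(s.fun.reshape(-1,2),1).tolist())
    for nm,c in dict(tab=(-.01,-.02,.197),hnd=(-.038,-.065,.175),hinge=(.0-.002,-.155,.12)).items():
        P=W(v,c);print(nm,np.round(P,4),[np.round((proj(K[n],P)-[110,90])*3) for n in K])
E
python3 fit.py; python3 - <<'E'
import cv2
a=cv2.imread("pics/side1.png")[140:215,210:280]
cv2.imwrite("pics/z.png",cv2.resize(a,None,fx=8,fy=8,interpolation=2))
E
```

```text
[0.4812 0.3909 0.1502 0.    ] 15.666406144729418 [[0.5, 0.2], [-1.2, 0.4], [-1.6, -0.2], [-2.4, -0.7], [-0.1, -2.5], [1.6, -1.7], [-0.2, -1.4], [2.2, -2.3], [-0.2, -1.2], [-0.6, 1.2], [2.7, 1.2], [0.8, 1.7]]
tab [0.4743 0.3696 0.197 ] [array([360., 232.]), array([379., 275.])]
hnd [0.4534 0.3209 0.175 ] [array([429., 251.]), array([453., 296.])]
hinge [0.5024 0.2373 0.12  ] [array([476., 259.]), array([525., 265.])]
[ 0.4876  0.3885  0.144  -0.0065] 11.799283430697283 [[0.5, 1.4], [-0.5, -0.6], [-0.8, 1.0], [-1.0, -1.4], [-0.7, -0.9], [1.4, -1.4], [-0.1, 0.1], [2.6, -1.9], [-0.6, 0.1], [-0.4, 0.8], [2.3, 1.8], [0.9, 0.9]]
tab [0.4805 0.3673 0.1905] [array([359., 236.]), array([380., 274.])]
hnd [0.4593 0.3187 0.1685] [array([427., 255.]), array([452., 295.])]
hinge [0.5078 0.2348 0.1135] [array([474., 262.]), array([525., 265.])]
```

View pics/z.png

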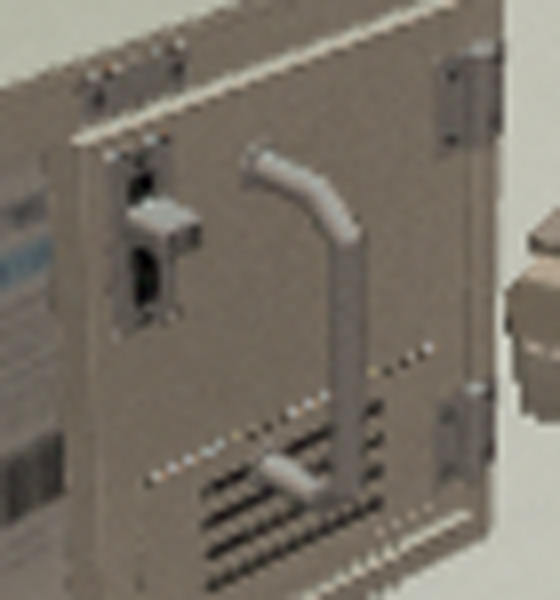

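```bash
python3 -m inch '{"slide":[[1.9,4,0],[1.9,4,0],[1.9,4,0],[1.9,4,0],[1.9,4,0],[1.9,4,0],[1.9,4,0],[1.9,4,0],[1.9,3,0],[1.3,1.5,0],[0,0,-4],[0,0,-3],[0,0,0],[0,0,0]],"yaw":[4,4,4,4,4,4,4,4,1.2,0,0,0,0,0],"fingers":[0,0,0,0,0,0,0,0,0,0,0,0,0,0]}'
python3 - <<'E'
from h import *
im=[]
for n in("side","top","wrist"):
    p=cams.snapshot(n)
    e=np.array(sense()["eef_pos"])
    f=p["frame"].copy()
    for P in (e,):
        u=proj(p,P);print(n,np.round(u)); 
    im.append(f)
cv2.imwrite("pics/b.png",np.hstack([cv2.resize(im[0][110:240,180:310],(400,400),interpolation=2),cv2.resize(im[2],(400,400),interpolation=2)]))
print(sense()["eef_pos"],sense()["joints"])
E
```

```text
time_s: 4.9
eef_pos: [0.4733, 0.3713, 0.2516]
tool_rot: [0.65, 0.76, -0.0, -0.0]
contact_force: [-0.7, -0.6, 0.3]
gripper_width: 0.0001
side [229. 145.]
top [235. 165.]
wrist [255. 249.]
[0.47391621 0.37171254 0.25338143] [ 5.37879268e-01  4.69756567e-01  1.26377788e+00  9.98128562e-05
  1.40410152e+00 -1.18942207e+00]
```

View pics/b.png

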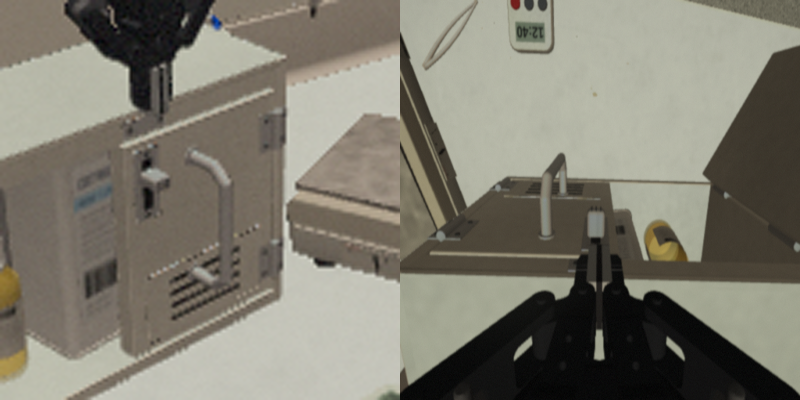

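```bash
python3 - <<'E'
from h import *
p=cams.snapshot("wrist"); im=p["frame"]
np.savez("wrist.npz",**{k:np.array(p[k]) for k in("fov_y","cx","cy","camera_from_world")})
cv2.imwrite("pics/w.png",cv2.resize(im[150:290,160:340],None,fx=4,fy=4,interpolation=2))
C=np.linalg.inv(p["camera_from_world"]);print(np.round(C,3).tolist(), p["fov_y"])
# predicted for both fits
from fit import W
for v in([.4812,.3909,.1502,0],[.4876,.3885,.144,-.0065]):
    for c in((-.02,-.012,.2025),(-.02,-.028,.2025),(0,0,.228),(0,-.154,.228),(0,-.17,.25),(-.043,-.065,.186),(0,0.17,.25)):
        u=np.array(proj(p,W(v,c)));print(c,np.round((u-[160,150])*4))
print("tcp",(np.array(proj(p,sense()["eef_pos"]))-[160,150])*4)
E
```

```text
[[-0.157, -0.942, -0.296, 0.4], [0.988, -0.149, -0.049, 0.359], [0.003, -0.3, 0.954, 0.395], [0.0, 0.0, 0.0, 1.0]] 65.05829506042483
[0.4812 0.3909 0.1502 0.    ] 15.666406144729418 [[0.5, 0.2], [-1.2, 0.4], [-1.6, -0.2], [-2.4, -0.7], [-0.1, -2.5], [1.6, -1.7], [-0.2, -1.4], [2.2, -2.3], [-0.2, -1.2], [-0.6, 1.2], [2.7, 1.2], [0.8, 1.7]]
tab [0.4743 0.3696 0.197 ] [array([360., 232.]), array([379., 275.])]
hnd [0.4534 0.3209 0.175 ] [array([429., 251.]), array([453., 296.])]
hinge [0.5024 0.2373 0.12  ] [array([476., 259.]), array([525., 265.])]
[ 0.4876  0.3885  0.144  -0.0065] 11.799283430697283 [[0.5, 1.4], [-0.5, -0.6], [-0.8, 1.0], [-1.0, -1.4], [-0.7, -0.9], [1.4, -1.4], [-0.1, 0.1], [2.6, -1.9], [-0.6, 0.1], [-0.4, 0.8], [2.3, 1.8], [0.9, 0.9]]
tab [0.4805 0.3673 0.1905] [array([359., 236.]), array([380., 274.])]
hnd [0.4593 0.3187 0.1685] [array([427., 255.]), array([452., 295.])]
hinge [0.5078 0.2348 0.1135] [array([474., 262.]), array([525., 265.])]
(-0.02, -0.012, 0.2025) [415. 200.]
(-0.02, -0.028, 0.2025) [321. 199.]
(0, 0, 0.228) [497. 377.]
(0, -0.154, 0.228) [-511.  372.]
(0, -0.17, 0.25) [-743.  446.]
(-0.043, -0.065, 0.186) [113.  44.]
(0, 0.17, 0.25) [1757.  458.]
(-0.02, -0.012, 0.2025) [395. 220.]
(-0.02, -0.028, 0.2025) [304. 219.]
(0, 0, 0.228) [471. 392.]
(0, -0.154, 0.228) [-496.  382.]
(0, -0.17, 0.25) [-717.  453.]
(-0.043, -0.065, 0.186) [105.  67.]
(0, 0.17, 0.25) [1667.  478.]
tcp [381.2448177  395.57156388]
```

View pics/w.png

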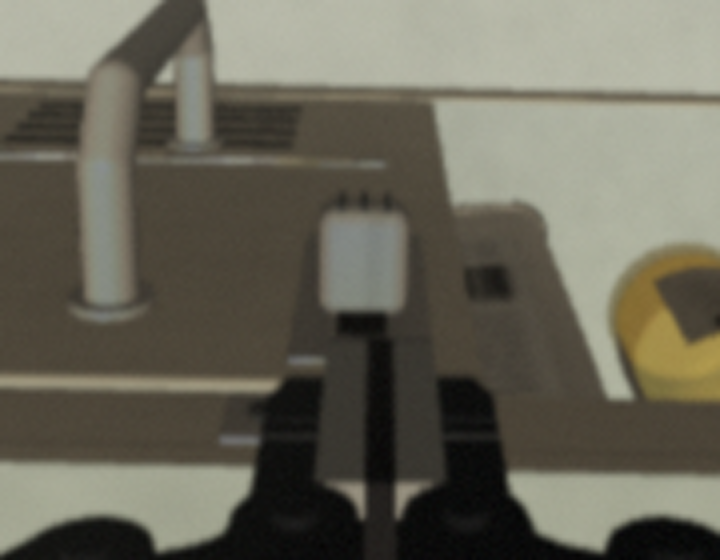

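The wrist view shows the closed fingertips directly over the tab, with the tab top at columns 320–408. I'll go down in small steps and watch the force.

```bash
python3 -m inch '{"slide":[[0,-0.2,-2],[0,0,-2],[0,0,-0.5],[0,0,-0.4],[0,0,0]],"yaw":[0,0,0,0,0],"fingers":[0,0,0,0,0]}'
python3 -m inch '{"slide":[[0,0,-0.3],[0,0,-0.3],[0,0,-0.3],[0,0,0]],"yaw":[0,0,0,0],"fingers":[0,0,0,0]}'
```

```text
time_s: 5.6
eef_pos: [0.4727, 0.3694, 0.2026]
tool_rot: [0.65, 0.76, -0.0, -0.0]
contact_force: [-3.2, -0.9, -1.3]
gripper_width: -0.0001
time_s: 6.0
eef_pos: [0.4723, 0.3695, 0.194]
tool_rot: [0.65, 0.76, -0.0, -0.0]
contact_force: [-5.7, -1.2, 2.4]
gripper_width: -0.0001
```

```bash
python3 -m inch '{"slide":[[0,0,-0.25],[0,0,-0.25],[0,0,0]],"yaw":[0,0,0],"fingers":[0,0,0]}'
```

```text
time_s: 6.3
eef_pos: [0.4723, 0.3695, 0.1891]
tool_rot: [0.65, 0.76, -0.0, -0.0]
contact_force: [-6.2, -1.8, 2.6]
gripper_width: -0.0001
```

```bash
python3 -m inch '{"slide":[[-0.15,0,-0.2],[0,0,-0.2],[0,0,0]],"yaw":[0,0,0],"fingers":[0,0,0]}'; python3 -m inch '{"slide":[[0,0,-0.2],[0,0,-0.1],[0,0,0]],"yaw":[0,0,0],"fingers":[0,0,0]}'
```

```text
time_s: 6.6
eef_pos: [0.4721, 0.3698, 0.1877]
tool_rot: [0.65, 0.76, 0.002, 0.001]
contact_force: [-7.4, -3.2, 13.6]
gripper_width: -0.0
time_s: 6.9
eef_pos: [0.4723, 0.3699, 0.1875]
tool_rot: [0.649, 0.76, 0.003, 0.001]
contact_force: [-13.8, -7.4, 27.3]
gripper_width: 0.0001
```

```bash
python3 -m inch '{"slide":[[0,0,0.3],[0,0,3],[0,0,4],[-3,0,3],[0,0,0]],"yaw":[0,0,0,0,0],"fingers":[0,0,0,0,0]}'
python3 - <<'E'
from h import *
p=cams.snapshot("side");q=cams.snapshot("wrist")
cv2.imwrite("pics/side2.png",p["frame"])
cv2.imwrite("pics/c.png",np.hstack([cv2.resize(p["frame"][140:215,210:280],(560,600),interpolation=2),]))
print(sense()["contact_force"])
E
```

```text
time_s: 7.4
eef_pos: [0.4416, 0.3709, 0.2906]
tool_rot: [0.649, 0.761, 0.006, 0.001]
contact_force: [0.9, 0.2, 0.9]
gripper_width: -0.0002
[-0.67720399 -0.5129946  -0.4957405 ]
```

View pics/c.png

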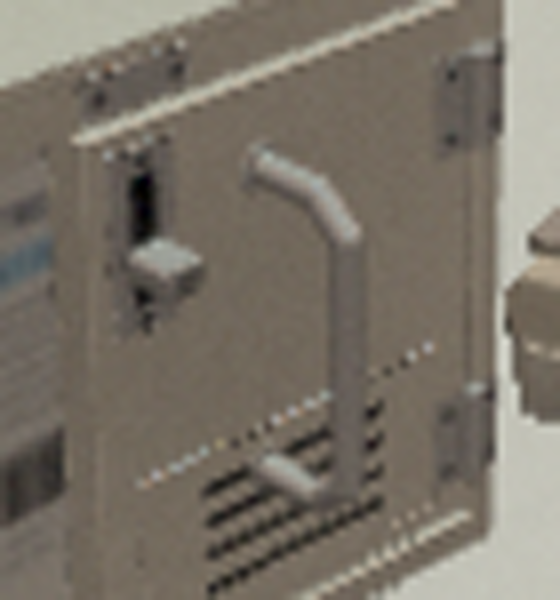

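```bash
python3 - <<'E'
from h import *
K=np.load("side.npz");p={k:K[k] for k in K}
a=cv2.imread("pics/side1.png",0);b=cv2.imread("pics/side2.png",0)
up=lambda i:cv2.resize(i[140:215,210:280],None,fx=8,fy=8,interpolation=cv2.INTER_CUBIC)
A,B=up(a),up(b)
t=A[192:256,125:205]
m=cv2.matchTemplate(B,t,cv2.TM_CCOEFF_NORMED);_,s,_,l=cv2.minMaxLoc(m);print("shift px",(l[0]-125)/8,(l[1]-192)/8,s)
m=cv2.matchTemplate(B,A[140:250,240:380],cv2.TM_CCOEFF_NORMED);print("ref",cv2.minMaxLoc(m)[3],"vs 240,140")
u=[np.array(proj(p,[.477,.369,z])) for z in(.197,.181)];print("16mm:",u[1]-u[0])
E
```

```text
shift px 0.375 5.25 0.9728454351425171
ref (241, 140) vs 240,140
16mm: [0.2343254  6.20294094]
```

The tab has moved down about 13.5 mm, which isn't clearly enough. The sideways force suggests that the gripper caught the cabinet's front edge, so I'll press again 8 mm farther out.

```bash
python3 -m inch '{"slide":[[2.3,-0.2,0],[0,0,-4],[0,0,-4],[0,0,-1.2],[0,0,-0.5],[0,0,0]],"yaw":[0,0,0,0,0,0],"fingers":[0,0,0,0,0,0]}'; python3 -m inch '{"slide":[[0,0,-0.2],[0,0,-0.2],[0,0,0]],"yaw":[0,0,0],"fingers":[0,0,0]}'
```

```text
time_s: 8.1
eef_pos: [0.4652, 0.3675, 0.1874]
tool_rot: [0.65, 0.76, 0.0, 0.0]
contact_force: [0.6, -0.9, -0.2]
gripper_width: -0.0003
time_s: 8.4
eef_pos: [0.4653, 0.3678, 0.1845]
tool_rot: [0.65, 0.76, 0.002, 0.0]
contact_force: [0.6, 0.1, 2.9]
gripper_width: 0.0002
```

No sideways force this time, and the tab slides at its friction level of about 2.9 N. Continuing down to the stop.

```bash
python3 -m inch '{"slide":[[0,0,-0.15],[0,0,-0.15],[0,0,0]],"yaw":[0,0,0],"fingers":[0,0,0]}'; python3 -m inch '{"slide":[[0,0,-0.1],[0,0,-0.1],[0,0,0]],"yaw":[0,0,0],"fingers":[0,0,0]}'
```

```text
time_s: 8.7
eef_pos: [0.4654, 0.368, 0.1841]
tool_rot: [0.65, 0.76, 0.003, 0.001]
contact_force: [-4.4, -2.5, 19.1]
gripper_width: -0.0002
time_s: 9.0
eef_pos: [0.4655, 0.3681, 0.1839]
tool_rot: [0.649, 0.76, 0.004, 0.001]
contact_force: [-7.5, -4.5, 28.8]
gripper_width: 0.0001
```

The bolt has reached its stop: TCP z is 0.184, where 0.1845 was expected. Now I'll lift, open the fingers and go over the handle.

```bash
python3 -m inch '{"slide":[[0,0,0.4],[0,0,4],[0,0,4],[-1.6,-2.5,0],[0,-2.45,0],[0,0,-2],[0,0,0],[0,0,0]],"yaw":[0,0,0,0,0,0,0,0],"fingers":[0,0,4,4,4,4,4,4]}' 20
python3 - <<'E'
from h import *
from workcell import sense
e=np.array(sense()["eef_pos"]);print(e,sense()["gripper_width"])
p=cams.snapshot("wrist")
cv2.imwrite("pics/d.png",cv2.resize(p["frame"][100:290,120:392],(800,559),interpolation=2))
s=800/272
for P in([.4555,.3195,.186],[.4555,.3195,.102],e):print(np.round((np.array(proj(p,P))-[120,100])*s))
E
```

```text
time_s: 9.8
eef_pos: [0.4485, 0.3179, 0.2423]
tool_rot: [0.65, 0.76, -0.0, -0.0]
contact_force: [1.1, 0.2, 0.2]
gripper_width: 0.0404
[0.4484922  0.31793091 0.24227522] 0.04035918474002705
[399. 355.]
[398. 258.]
[398. 439.]
```

View pics/d.png

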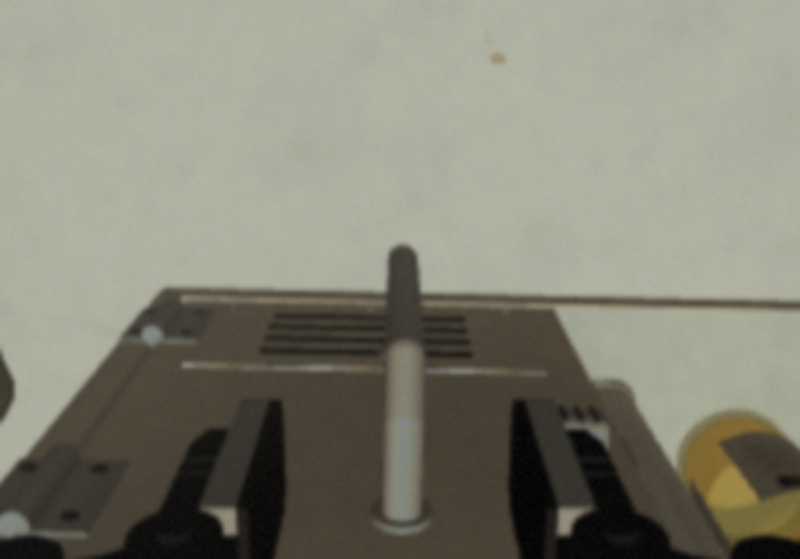

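The bar stands midway between the fingers, at column 403 against 399 predicted. I'll descend and grip.

```bash
python3 -m inch '{"slide":[[0,0,-3.5],[0,0,-3.5],[0,0,-1.4],[0,0,0],[0,0,0],[0,0,0],[0,0,0],[0,0,0]],"yaw":[0,0,0,0,0,0,0,0],"fingers":[4,4,4,0.5,0.5,0.5,0.5,0.5]}' 20
python3 - <<'E'
from h import *
b=np.array([.4555,.3195]);h=np.array([.505,.236]);c=np.array(sense()["eef_pos"])[:2]
last=c
for k in range(1,15):
    a=np.radians(6*k);R=np.array([[np.cos(a),-np.sin(a)],[np.sin(a),np.cos(a)]])
    n=h+R@(c-h);print(k,np.round((n-last)*100,2));last=n
E
```

```text
time_s: 10.65
eef_pos: [0.4483, 0.3195, 0.1591]
tool_rot: [0.649, 0.76, 0.001, -0.001]
contact_force: [-1.6, 5.9, -5.6]
gripper_width: 0.0093
1 [-0.84 -0.64]
2 [-0.77 -0.72]
3 [-0.69 -0.8 ]
4 [-0.6  -0.87]
5 [-0.51 -0.93]
6 [-0.41 -0.97]
7 [-0.31 -1.01]
8 [-0.2  -1.04]
9 [-0.09 -1.05]
10 [ 0.02 -1.06]
11 [ 0.13 -1.05]
12 [ 0.24 -1.03]
13 [ 0.35 -1.  ]
14 [ 0.45 -0.96]
```

The bar is gripped, with the opening at 9.3 mm. Swinging the leaf open in short stretches.

```bash
python3 -m inch '{"slide":[[-0.84,-0.54,0],[-0.77,-0.72,0],[-0.69,-0.8,0],[0,0,0]],"yaw":[6,6,6,0],"fingers":[0.5,0.5,0.5,0.5]}'; 
```

```text
time_s: 11.05
eef_pos: [0.4243, 0.2977, 0.1591]
tool_rot: [0.522, 0.853, 0.0, -0.001]
contact_force: [-5.0, 3.8, -4.6]
gripper_width: 0.0092
```

```bash
python3 -m inch '{"slide":[[-0.6,-0.85,0],[-0.51,-0.93,0],[-0.41,-0.97,0],[-0.31,-1.01,0],[0,0,0]],"yaw":[6,6,6,6,0],"fingers":[0.5,0.5,0.5,0.5,0.5]}'; python3 -m inch '{"slide":[[-0.2,-1.04,0],[-0.09,-1.05,0],[0.02,-1.06,0],[0,0,0]],"yaw":[6,6,6,0],"fingers":[0.5,0.5,0.5,0.5]}'
```

```text
time_s: 11.55
eef_pos: [0.4058, 0.2597, 0.159]
tool_rot: [0.334, 0.943, -0.0, -0.001]
contact_force: [-7.9, 4.0, -1.1]
gripper_width: 0.0092
time_s: 11.95
eef_pos: [0.4034, 0.2276, 0.159]
tool_rot: [0.182, 0.983, -0.0, -0.001]
contact_force: [-8.0, 0.3, 0.3]
gripper_width: 0.0091
```

```bash
python3 -m inch '{"slide":[[0.1,-1.05,0],[0.2,-1.03,0],[0.3,-1.0,0],[0.42,-0.96,0],[0.5,-0.9,0],[0,0,0],[0,0,0]],"yaw":[6,6,6,6,5,0,0],"fingers":[0.5,0.5,0.5,0.5,0.5,0.5,0.5]}'
python3 - <<'E'
from h import *
print(sense()["joints"])
p=cams.snapshot("side");cv2.imwrite("pics/e.png",cv2.resize(p["frame"][80:300,110:400],None,fx=2.7,fy=2.7,interpolation=2))
E
```

```text
time_s: 12.65
eef_pos: [0.421, 0.1792, 0.1591]
tool_rot: [-0.068, 0.998, 0.0, 0.001]
contact_force: [2.7, 2.3, -2.7]
gripper_width: 0.0091
[ 2.34486761e-01  2.96755398e-01  1.81193871e+00  2.37023446e-04
  1.02982885e+00 -3.04234068e+00]
```

View pics/e.png

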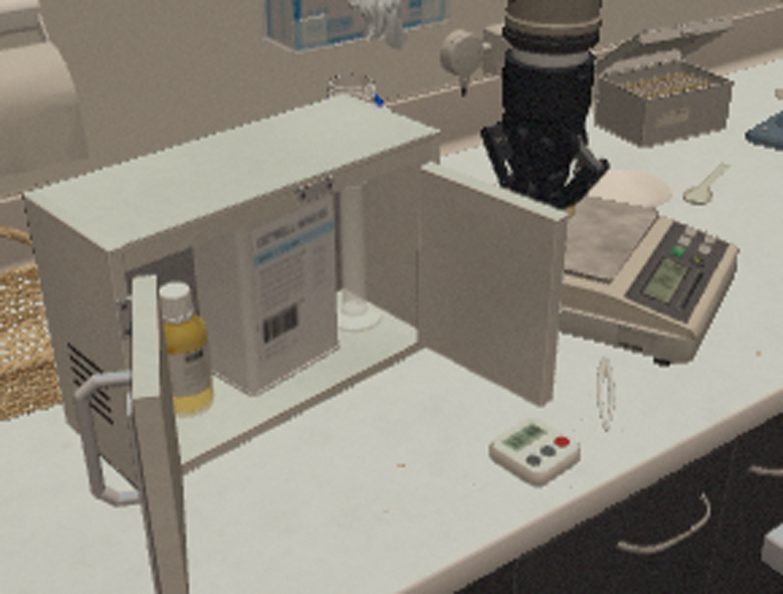

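The leaf stands at about 90°, and the tin, bottle, cylinder, timer and tweezers look undisturbed. Releasing and lifting clear.

```bash
python3 -m inch '{"slide":[[0,0,0],[0,0,0],[0,0,0],[0,0,0],[0,0,1],[0,0,3],[0,0,4],[0,0,4],[0,0,0],[0,0,0]],"yaw":[0,0,0,0,0,0,0,-5,-5,0],"fingers":[3,4,4,4,4,4,4,4,4,4]}'
python3 - <<'E'
from h import *
print(sense()["joints"],sense()["contact_force"])
p=cams.snapshot("side");q=cams.snapshot("top")
for l in("timer","tweezers","weight_b","powder_tin","measuring_cylinder"):
    for n,k in(("side",p),("top",q)):
        print(l,n,[(np.round(b["at"],3),round(b["confidence"],2)) for b in cams.boxes_of(l,k)[:1]])
c=lambda i:cv2.resize(i["frame"][80:300,110:400],(400,303),interpolation=2)
cv2.imwrite("pics/f.png",np.hstack([c(p),c(q)]))
E
```

```text
time_s: 13.7
eef_pos: [0.4201, 0.1788, 0.2797]
tool_rot: [0.018, 1.0, 0.0, 0.001]
contact_force: [-0.3, -0.1, -0.6]
gripper_width: 0.0398
[ 2.34252246e-01  1.76373226e-01  1.61381288e+00  8.70036534e-06
  1.34851454e+00 -2.87117097e+00] [-0.30831048 -0.07594087 -0.58298723]
timer side [(array([0.322, 0.257, 0.019]), 0.74)]
timer top [(array([0.495, 0.411, 0.223]), 0.63)]
tweezers side []
tweezers top []
weight_b side [(array([0.548, 0.015, 0.099]), 0.55)]
weight_b top []
powder_tin side [(array([0.529, 0.407, 0.125]), 0.91)]
powder_tin top [(array([0.528, 0.391, 0.112]), 0.91)]
measuring_cylinder side [(array([0.567, 0.285, 0.098]), 0.69)]
measuring_cylinder top [(array([0.566, 0.282, 0.055]), 0.86)]
```

View pics/f.png

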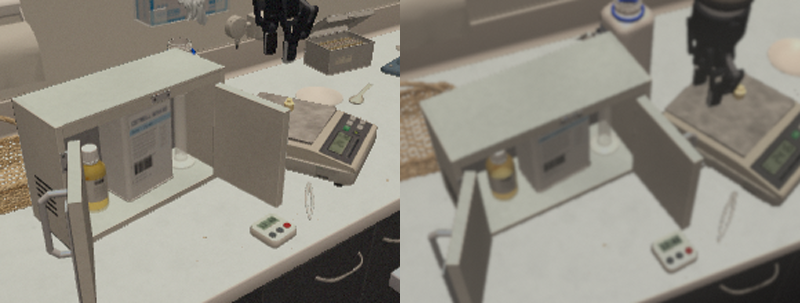

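Both leaves stand open, the gripper is clear of everything, and nothing looks disturbed. Handing in.

```bash
python3 -c "
from workcell import r
print(r.finish_job())"
```

```text
the job is handed in; nothing more can be done
None
```

The right-hand leaf now stands open at about a right angle with its bolt withdrawn. I let go, lifted clear and handed the job in at about 14 s of the 45 s allowed.

**Bolt:** The first push stalled after about 13.5 mm, with sideways force that suggested the gripper was catching the cabinet's front edge. I pressed again 8 mm farther out, and the tab went down to a firm stop at tool height 0.184 m, where 0.1845 m was expected. The leaf was still shut at that point.

**Leaf:** I gripped the handle bar with 20 N and swung the leaf through about 89°, judged from how far the tool turned. Contact forces stayed under about 10 N during the swing.

**Last checks:**
- **Leaves and robot:** The final side and top pictures show both leaves open and the gripper clear. The force reading was about zero.
- **Bystanders:** The timer was found within 2 mm of where it started, and the brass weight within about 6 mm. I judged the bottle and tweezers only by eye; they look undisturbed.
- **Stock in the cabinet:** The tin's reported position moved about 20–30 mm, probably because more of it is now visible; the pictures show it standing as before. The cylinder was hidden at the start, so I had no earlier position to compare.
- **Disagreements:** The network missed the tweezers in both final pictures and the weight in the top one, and it placed the timer wrongly in the top picture.
- **Not checked:** I couldn't see the bolt again after opening the leaf. That it is still withdrawn rests on the stop I felt and on its friction holding it there.

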